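# Slide the red-sealed bearing out of the pack and fit it on the shaft in the vise

## Task

The shaft standing upright in the bench vise needs the red-sealed ball bearing. Slide it out along the board from among the black-sealed bearings, pressing on it only lightly, never lifting or tipping it there, and leaving the black ones where they are, until at least 20 mm of free board separates it from every one of them, and let it lie there still. Then pick it up and set it gently on the shaft, fully home and flat on the shoulder; leave the other things on the bench alone.

Things in the scene. Friction and masses are not known exactly. Their poses are not given: they have to be found in the camera images.
- red_bearing: The bearing to fit, loose: steel, 47 mm across, 14 mm high, bore 17 mm right through, about 115 g (varies 20 percent), a red seal between bright outer and inner rings. Lies flat; origin: centre of its underside, z up. It starts mid front row of a pack of six (two rows of three, a square grid, 47 mm pitch): black ones touch its left, right and back, only its front (board's -x) is free.
- black_left: Black-sealed bearing, same size (47 mm across, 14 mm high, tops level), loose, touching the red one on the board's +y side; origin: centre of its underside; must stay. Fingertips grip the bearings better than the slick board does (friction about 0.2): a light press of 4 to 10 N drags one along, over 20 N is too much. All is rigid, so touch down at 4 mm/s or slower.
- black_right: Black-sealed bearing as above, touching the red one on the board's -y side. Must stay.
- black_back: Black-sealed bearing as above, touching the red one on the board's +x side, behind it. Must stay.
- black_back_left: Black-sealed bearing as above, behind black_left. Must stay.
- black_back_right: Black-sealed bearing as above, behind black_right. Must stay.
- board_top (a point): Centre of the top face of the white polyethylene work board that carries the six bearings: level, 260 mm along x, 200 mm along y, its top 18 to 30 mm above the bench (differs each time). x points from the free front part of the board to the pack, z up. The red bearing starts 35 mm from here along +x; in front of its rim the board is empty for 140 mm, to the -x edge.
- shaft_seat (a point): Centre of the flat shoulder of the steel shaft held upright in the vise, 165 mm above the bench. Below it the shaft is 28 mm thick for 25 mm down to the jaws; above it a 16 mm stub rises 36 mm, its last 7 mm a cone narrowing to 8 mm. The bearing goes over the stub and rests on the shoulder (its origin then coincides with this point). z up.
- vise: The red bench vise with the shaft in it, fixed. Origin: on the bench, right below the shaft's axis. Jaws 100 mm wide along y, their tops 140 mm above the bench; it reaches about 165 mm to -x (screw and handle) and 125 mm to +x, all lower than the jaws. z up.
- board: The white polyethylene board, fixed. Origin: centre of its underside, 30 mm below board_top (partly let into the bench).
- socket: Bystander: steel wrench socket standing on the bench, 28 mm across, 55 mm high, loose. Origin: centre of its underside.
- jar: Bystander: clear jar with a white lid, filled with yellow caps, 74 mm across, 113 mm high, loose. Origin: centre of its underside.
- flashlight: Bystander: red flashlight with a black head, lying, 125 mm long along its x, 43 mm high, loose. Origin: under its middle.
Not all that is in view belongs to the job. What is shaped like the black_left but orange is not meant.

How it is judged:
On the way:
1. the red bearing lies flat and still on the board, at least 20 mm (rim to rim) from every black bearing (horizontal distance between red_bearing and black_left above 0.067 m and horizontal distance between red_bearing and black_right above 0.067 m and horizontal distance between red_bearing and black_back above 0.067 m and horizontal distance between red_bearing and black_back_left above 0.067 m and horizontal distance between red_bearing and black_back_right above 0.067 m and z of red_bearing in the frame of board_top below 0.003 m and contact force between red_bearing and board above 0.3 N and angle between red_bearing's own z axis and vertical below 0.08 rad and linear speed of red_bearing below 0.02 m/s), for 0.2 s.
At the end, for the whole second after the job is handed in: The red bearing sits on the stub of the shaft in the vise, its underside on the shoulder (within 2 mm in height and 2 mm sideways, tilted less than 0.06 rad), still and released; each black bearing is within 5 mm of where it lay, and socket, jar and flashlight within 15 mm of where they were (horizontal distance between red_bearing and shaft_seat below 0.002 m and z of red_bearing in the frame of shaft_seat between -0.002 and 0.002 m and angle between the z axis of red_bearing and the z axis of shaft_seat, either way round below 0.06 rad and linear speed of red_bearing below 0.01 m/s and distance of each of black_left, black_right, black_back, black_back_left, black_back_right from where it was at the start of the episode below 0.005 m and distance of each of socket, jar, flashlight from where it was at the start of the episode below 0.015 m); the robot touches nothing.
It fails at once if a black bearing is shifted by more than 5 mm (distance of any of black_left, black_right, black_back, black_back_left, black_back_right from where it was at the start of the episode above 0.005 m).
It fails at once if the red bearing is pressed onto the board with more than 20 N while it is not yet 20 mm clear of the black bearings to its left, right and back (contact force between red_bearing and board above 20 N and (horizontal distance between red_bearing and black_left below 0.067 m or horizontal distance between red_bearing and black_right below 0.067 m or horizontal distance between red_bearing and black_back below 0.067 m)).
It fails at once if the red bearing is forced onto the shaft or knocked against the vise with more than 40 N (contact force between red_bearing and vise above 40 N).
It fails at once if the red bearing is lifted (5 to 40 mm) or tipped (over 0.15 rad) before it is clear, with less than 10 mm between it and the black bearing to its left, right or back ((horizontal distance between red_bearing and black_left below 0.057 m or horizontal distance between red_bearing and black_right below 0.057 m or horizontal distance between red_bearing and black_back below 0.057 m) and z of red_bearing in the frame of board_top below 0.04 m and (z of red_bearing in the frame of board_top above 0.005 m or angle between red_bearing's own z axis and vertical above 0.15 rad)).
It fails at once if the socket, the jar or the flashlight is knocked over or shifted by more than 15 mm (distance of any of socket, jar, flashlight from where it was at the start of the episode above 0.015 m).
It also fails if it takes over 72 s, if anything falls off the work surface, if the arm or the gripper's body presses on something with over 40 N, if the wrist force passes 120 N, or if a joint passes its speed limit or range.

## Robot

A 7-joint arm with a two-finger parallel gripper is mounted at the origin on the work surface. World frame = base frame: x ahead of the robot, y to its left, z up, the work surface at z = 0. Lengths are in m, angles in rad, forces in N, time in s.
With the tool pointing down it reaches from about 0.4 to 0.9 m from the base axis. Payload 5.6 kg.
Tool frame: the origin (TCP) lies at the very end of the fingers, on their centre line; the grasp point (between the pads) lies r.pinch_z behind it (r.pinch_z is the distance from the TCP to the grasp point, in m); z points along the fingers, y is the line along which they close (so a half turn about z gives the same grasp; the last joint's range is limited). The gripper opens to 92 mm and grips with 3 to 60 N. Pads are 20 mm wide; open, the fingers measure 128 mm over their backs; the gripper's body (75 mm by 189 mm) begins 69 mm behind the grasp point.
Start: joints at [1.183, 0.468, -0.012, 1.603, 0.006, 1.071, -0.056], TCP at [0.22, -0.612, 0.215] pointing down, gripper open.
Joint ranges: [-2.53, 2.53], [-0.31, 2.02], [-1.57, 1.55], [0.28, 2.44], [-1.29, 4.43], [0.15, 1.84], [-2.92, 2.92]. Speed limits (rad/s): [2.57, 2.57, 3.14, 3.14, 3.14, 3.14, 3.14].

## Interface

Orientations are given as a rotation vector (axis times angle).
In Python, from bench import r gives the robot as it stands. The module is installed in compiled form; this text tells all that it offers.
- The arm moves only by the shell command python3 -m crank 'ROWS'. ROWS is JSON, a list of rows, each a list of 3 entries, a list of its own where there are three numbers: the turn, a rotation vector about the world's x, y, z in degrees, then the shift along the world's x, y, z in m, then the opening in per cent of the stroke, from 0 (shut) to 100 (fully open). In form: [[[rx, ry, rz], [x, y, z], fingers], ...]. A call has exactly 5 rows; each row is the pose to reach, as a shift and turn from the pose commanded when the call began; what a row does not reach only later rows make up. A row lasts 1/10 s, in which the tool goes at most 50 mm and 8.59 degrees, less where a joint would pass 70% of its speed; a pose out of reach is approached as far as the arm can. A call with a gripper value outside its range is refused whole. The fingers move at their own pace and stop on an object; the grip force is fixed at half the most. Time passes only in rows, so rows that repeat a pose let the fingers close, or fill a call up. It gives the time, the measured TCP pose, the force, the opening and the grip force at its end, in the units of the state.
- r.get_obs(): the state, without advancing time (a new reading comes with each control period).
- r.get_image(name): name is "side" or "top" or "wrist"; returns the picture (480x640x3 uint8, red, green, blue); there is no depth.
- r.get_calibration(name): a dict with "fovy" (degrees; the focal length in pixels is half the picture's height over the tangent of half this angle, whatever the lens; pixels are square), "cx", "cy" (the principal point, pixels), "world_to_cam" (4x4, takes a point from world to camera coordinates). Camera axes: x right, y up, looking along -z (the intrinsics and any distortion apply to the point x, -y, -z); pixel columns grow to the right and rows downward; lengths in m; the calibration is good to about 2 mm. The wrist camera is an equidistant fisheye: a pixel r from the principal point sees the ray r / f radians off the axis. A picture is of the moment at which its call begins: read the wrist's pose just before it. get_calibration takes no time and is no camera call; for the wrist camera it gives the pose at the moment of the call.
- r.job_done(): hands the job in; it is judged then, once.
The state is a dict: "time": time; "q": joint angles; "qd": joint speeds; "tau": joint torques, N m; "tcp_pos": TCP position; "orientation": TCP orientation; "contact_force": force on the tool from outside, world axes, zero at the start; "wrist_torque": the same for the moment, N m; "grip_width": finger opening in m; "finger_force": force on a finger pad.
Only numpy, scipy, OpenCV 4.12 (cv2) and the standard library are available. Lean on these libraries where they do the work, as an engineer would, in place of code of your own. Each camera call takes 0.05 s, during which the arm holds its last target. There are 200 camera calls.

## Working session

There is one attempt and no reset: what is moved stays moved. The work goes in short steps, Python scripts to look and compute and a shell command to move; the robot and the scene stay as the last step left them, time stands still between calls to the robot, and variables do not carry over. Pictures are saved under pics/ and viewed, at most 10 in all, crops included, and the job is handed in when it is done.

```bash
mkdir -p pics; cat > h.py <<'E'
import numpy as np, cv2
from bench import r
def cam(n):
    c=r.get_calibration(n); f=240/np.tan(np.radians(c['fovy'])/2)
    return c,f
def ray(n,u,v,c=None):
    c,f=(c or r.get_calibration(n)),None
    f=240/np.tan(np.radians(c['fovy'])/2)
    x,y=(u-c['cx'])/f,(v-c['cy'])/f
    if n=='wrist':
        t=np.hypot(x,y); s=np.sin(t)/t if t>1e-9 else 1; d=np.array([x*s,y*s,np.cos(t)])
    else: d=np.array([x,y,1.])
    d=d*[1,-1,-1]; W=c['world_to_cam']; W=np.array(W); R=W[:3,:3]
    return -R.T@W[:3,3], R.T@d
def atz(n,u,v,z,c=None):
    o,d=ray(n,u,v,c); return o+d*(z-o[2])/d[2]
def proj(n,p,c=None):
    c=c or r.get_calibration(n); f=240/np.tan(np.radians(c['fovy'])/2)
    W=np.array(c['world_to_cam']); q=W[:3,:3]@np.array(p)+W[:3,3]; q=q*[1,-1,-1]
    if n=='wrist':
        a=np.hypot(q[0],q[1]); t=np.arctan2(a,q[2]); return np.array([c['cx']+f*t*q[0]/a,c['cy']+f*t*q[1]/a])
    return np.array([c['cx']+f*q[0]/q[2],c['cy']+f*q[1]/q[2]])
def snap(n,name):
    im=r.get_image(n)[:,:,::-1].copy(); cv2.imwrite('pics/'+name+'.png',im); return im
E
python3 - <<'E'
from h import *
for n in('top','side','wrist'):
    c=r.get_calibration(n); print(n,{k:np.round(v,4).tolist() for k,v in c.items()}); snap(n,n+'0')
o=r.get_obs(); print(o, r.pinch_z)
E
```

```text
top {'fovy': 57.6349, 'cx': 318.0145, 'cy': 234.4636, 'world_to_cam': [[0.0037, -1.0, 0.0072, -0.0134], [0.9857, 0.0049, 0.1683, -0.605], [-0.1683, 0.0065, 0.9857, -0.7592], [0.0, 0.0, 0.0, 1.0]]}
side {'fovy': 54.1342, 'cx': 314.3175, 'cy': 238.3087, 'world_to_cam': [[-0.947, -0.3209, 0.0182, 0.5831], [0.2332, -0.6472, 0.7258, -0.2579], [-0.2211, 0.6915, 0.6877, -0.752], [0.0, 0.0, 0.0, 1.0]]}
wrist {'fovy': 65.7065, 'cx': 320.9065, 'cy': 236.5357, 'world_to_cam': [[0.3378, -0.9412, -0.0014, -0.6497], [0.8996, 0.3233, -0.2936, 0.0339], [0.2768, 0.098, 0.9559, -0.3922], [0.0, 0.0, 0.0, 1.0]]}
{'time': 0.15, 'q': array([ 1.1830189 ,  0.4682179 , -0.01160024,  1.60338248,  0.00601033,
        1.07137372, -0.05632676]), 'qd': array([ 1.29329942e-04, -1.44895531e-03, -4.40279311e-04, -3.71175601e-03,
        4.52409791e-04, -1.13172263e-03,  2.49530899e-05]), 'tau': array([-3.68471328e-04, -5.20954549e+01, -1.28136241e-02, -2.43978095e+01,
       -5.66411368e-02,  1.52829720e-02,  1.04191865e-04]), 'tcp_pos': array([ 0.21948306, -0.61136666,  0.2138435 ]), 'orientation': array([-3.09376742e+00, -5.38534896e-01,  5.36383892e-04]), 'contact_force': array([-0.07613892,  0.77676345, -0.83820305]), 'wrist_torque': array([ 0.02931088, -0.02446714, -0.0269979 ]), 'finger_force': 0.0, 'grip_width': 0.09200102384201848} 0.0187
```

View pics/top0.png

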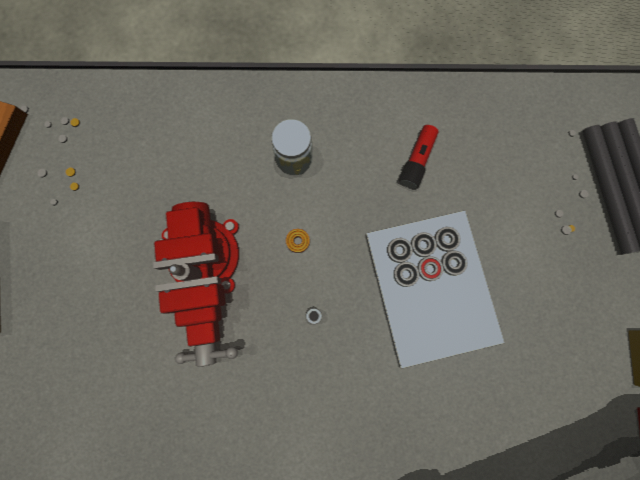

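View pics/side0.png

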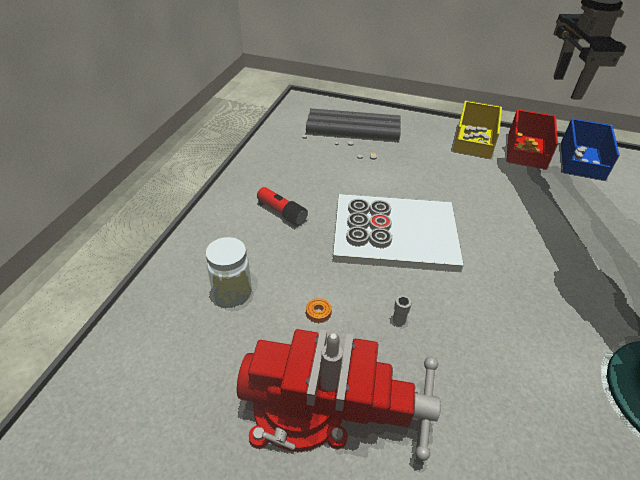

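The top view shows the board at right, with the red bearing at about (430,268). The vise is at left with the stub near (180,270). The orange decoy is at (298,240), the socket at (314,316) and the jar at (292,145). In the side view the red bearing is at (381,222) and the stub tip at (333,340).

```bash
python3 - <<'E'
from h import *
T=cv2.imread('pics/top0.png');S=cv2.imread('pics/side0.png')
def red(im,x0,x1,y0,y1):
    h=cv2.cvtColor(im,cv2.COLOR_BGR2HSV); m=((h[...,0]<8)|(h[...,0]>172))&(h[...,1]>90)&(h[...,2]>60)
    k=np.zeros_like(m);k[y0:y1,x0:x1]=m[y0:y1,x0:x1]
    v,u=np.nonzero(k); e=cv2.fitEllipse(cv2.convexHull(np.c_[u,v].astype(np.float32))); print(len(u),e); return e[0]
a=red(T,415,445,253,283);b=red(S,365,397,208,236)
def tri(a,b):
    o1,d1=ray('top',*a);o2,d2=ray('side',*b);A=np.c_[d1,-d2];s=np.linalg.lstsq(A,o2-o1,rcond=None)[0]
    p,q=o1+d1*s[0],o2+d2*s[1];return (p+q)/2,np.linalg.norm(p-q)
print('red tri',tri(a,b))
for z in(.032,.038,.044): print(z,atz('top',*a,z),atz('side',*b,z))
for c in [(367,234),(465,212),(503,343),(401,367)]: print('corner',atz('top',*c,.024))
c1=cv2.resize(T[240:300,150:210],None,fx=6.6,fy=6.6,interpolation=cv2.INTER_CUBIC)
c2=cv2.resize(S[325:385,303:363],None,fx=6.6,fy=6.6,interpolation=cv2.INTER_CUBIC)
cv2.imwrite('pics/crop1.png',np.hstack([c1,c2]))
E
```

```text
168 ((430.5799560546875, 267.9683837890625), (19.177162170410156, 20.11800765991211), 146.23265075683594)
90 ((380.2036437988281, 220.4114990234375), (11.26213550567627, 17.556886672973633), 95.74269104003906)
red tri (array([ 0.54425089, -0.222184  ,  0.03524815]), np.float64(0.0017776147070989452))
0.032 [ 0.54544684 -0.22301202  0.032     ] [ 0.54383617 -0.22591791  0.032     ]
0.038 [ 0.54488351 -0.22141757  0.038     ] [ 0.54294955 -0.2189721   0.038     ]
0.044 [ 0.54432018 -0.21982312  0.044     ] [ 0.54206292 -0.21202629  0.044     ]
corner [ 0.61109494 -0.10522537  0.024     ]
corner [ 0.65542003 -0.29648777  0.024     ]
corner [ 0.40786773 -0.35373857  0.024     ]
corner [ 0.36454774 -0.16371151  0.024     ]
```

View pics/crop1.png

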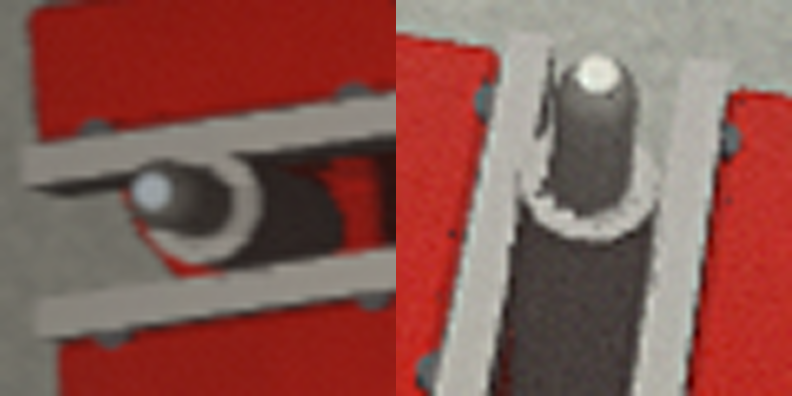

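The top tip disk lies at about (172.5,268.4) in the full picture, and the side tip at (333.4,335.7).

```bash
cat >> h.py <<'E'
from scipy.spatial.transform import Rotation as Rn
def pose():
    o=r.get_obs(); R=Rn.from_rotvec(o['orientation']).as_matrix(); return o['tcp_pos'],R
E
python3 - <<'E'
from h import *
print('tip',atz('top',172.5,268.4,.201),atz('side',333.4,335.7,.201))
p,R=pose();print(R.round(3),'closing dir deg',np.degrees(np.arctan2(R[1,1],R[0,1])))
c=r.get_calibration('wrist');W=np.array(c['world_to_cam']);o=-W[:3,:3].T@W[:3,3];print('cam in tool',R.T@(o-p), 'cam axis tool',R.T@(-W[2,:3]))
print('red rel wrist px',proj('wrist',[.5445,-.222,.037]))
E
```

```text
tip [0.52725652 0.2062642  0.201     ] [0.52505673 0.20458258 0.201     ]
[[ 0.941  0.338 -0.001]
 [ 0.338 -0.941  0.001]
 [-0.    -0.001 -1.   ]] closing dir deg -70.25083235700794
cam in tool [ 0.08269477  0.00052599 -0.17031325] cam axis tool [-2.93486368e-01  1.72149295e-04  9.55963243e-01]
red rel wrist px [ 105.56037266 -132.99114056]
```

```bash
python3 -m crank '[[[0,0,-1],[0.02,0.024,0],0],[[0,0,-2],[0.05,0.06,0],0],[[0,0,-3],[0.08,0.096,0],0],[[0,0,-4],[0.11,0.132,0],0],[[0,0,-5],[0.14,0.168,0],0]]'
python3 -m crank '[[[0,0,-1],[0.03,0.036,0],0],[[0,0,-1.5],[0.06,0.072,0],0],[[0,0,-1.5],[0.09,0.108,0],0],[[0,0,-1.5],[0.12,0.144,0],0],[[0,0,-1.5],[0.15,0.18,0],0]]'
python3 -m crank '[[[0,0,0],[0.015,0.02,-0.02],0],[[0,0,0],[0.03,0.035,-0.04],0],[[0,0,0],[0.035,0.041,-0.06],0],[[0,0,0],[0.035,0.041,-0.07],0],[[0,0,0],[0.035,0.041,-0.07],0]]'
python3 - <<'E'
from h import *
p,R=pose();print(p,R[:,2],np.degrees(np.arctan2(R[1,1],R[0,1])))
c=r.get_calibration('wrist');snap('wrist','w1');print(proj('wrist',[.5445,-.222,.037],c),proj('wrist',p,c))
E
```

```text
time: 0.65
tcp_pos: [0.3605, -0.4421, 0.2144]
orientation: [-3.116, -0.402, 0.0]
contact_force: [0.8, -0.4, 0.4]
grip_width: 0.0535
finger_force: 0.0
time: 1.15
tcp_pos: [0.5105, -0.2622, 0.2145]
orientation: [3.121, 0.362, -0.0]
contact_force: [1.2, -1.7, 0.8]
grip_width: 0.0136
finger_force: 0.0
time: 1.65
tcp_pos: [0.5432, -0.2228, 0.1429]
orientation: [-3.119, -0.362, 0.005]
contact_force: [-0.4, -0.5, -0.0]
grip_width: 0.0003
finger_force: 0.0
[ 0.54323523 -0.22280163  0.14293082] [-3.53967363e-03  8.76359352e-04 -9.99993351e-01] -76.7573820850622
[319.65485168 231.85410966] [319.64858866 293.96169905]
```

View pics/w1.png

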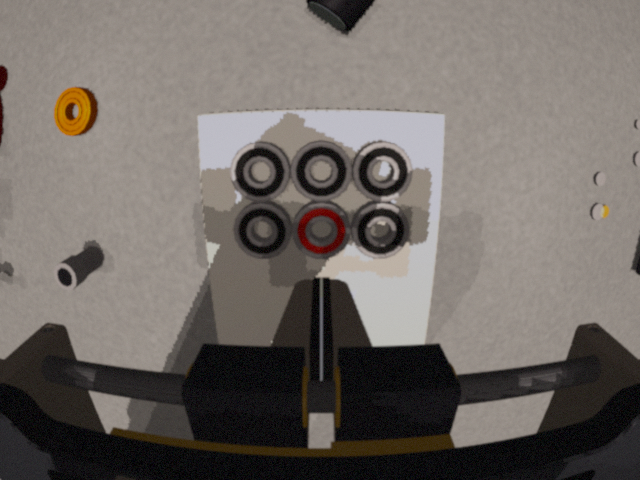

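The wrist view shows the red bearing at (322,231) with its black neighbours around it. The closed fingertips are in front of it at (320,280).

```bash
python3 - <<'E'
from h import *
from scipy.optimize import least_squares
im=cv2.imread('pics/w1.png');c=r.get_calibration('wrist')
h=cv2.cvtColor(im,cv2.COLOR_BGR2HSV)
m=((h[...,0]<8)|(h[...,0]>172))&(h[...,1]>120)&(h[...,2]>60)
g=[]
for i,(u,v) in enumerate([(322,231),(262,231),(380,231),(320,170),(260,171),(382,172)]):
    k=m if i==0 else (im.max(2)<60)
    s=k[v-30:v+31,u-30:u+31].copy(); yy,xx=np.mgrid[-30:31,-30:31]; s&=(xx**2+yy**2<26**2)
    y,x=np.nonzero(s); e=cv2.fitEllipse(cv2.convexHull(np.c_[x,y].astype(np.float32)));g.append([e[0][0]+u-30,e[0][1]+v-30]);print(e[0][0]+u-30,e[0][1]+v-30,e[1])
G=np.array(g)
grid=np.array([[0,0],[0,1],[0,-1],[1,0],[1,1],[1,-1]])*.047
def f(q):
    ca,sa=np.cos(q[2]),np.sin(q[2])
    return np.array([proj('wrist',[q[0]+ca*a-sa*b,q[1]+sa*a+ca*b,q[3]],c)-G[i] for i,(a,b) in enumerate(grid)]).ravel()
s=least_squares(f,[.5445,-.222,.23,.037]);print(s.x,np.degrees(s.x[2]),s.fun.reshape(-1,2).round(1))
print(atz('wrist',*g[0],.035,c),atz('wrist',*g[0],.040,c),pose()[0])
E
```

```text
320.91167068481445 230.5904884338379 (45.4682731628418, 47.691856384277344)
262.77465629577637 231.6184253692627 (46.65232849121094, 50.52203369140625)
380.59042167663574 230.41383743286133 (43.11578369140625, 51.615867614746094)
320.71975898742676 171.0201072692871 (48.7687873840332, 49.34339141845703)
259.47898864746094 172.0792407989502 (47.38119888305664, 48.529136657714844)
382.25219535827637 171.71934127807617 (46.84251403808594, 48.229515075683594)
[ 0.5450236  -0.22421156  0.23773343  0.03301128] 13.621121914449589 [[ 0.4  0.1]
 [-0.5 -0.4]
 [-0.1 -0.1]
 [ 0.2  0.3]
 [ 0.1  0.3]
 [ 0.  -0.3]]
[ 0.54561918 -0.2237267   0.035     ] [ 0.54703697 -0.22339561  0.04      ] [ 0.54387477 -0.22352341  0.14418159]
```

```bash
python3 -m crank '[[[0,0,0],[0.0015,0,-0.025],0],[[0,0,0.3],[0.0015,0,-0.055],0],[[0,0,0.3],[0.0015,0,-0.08],0],[[0,0,0.3],[0.0015,0,-0.096],0],[[0,0,0.3],[0.0015,0,-0.096],0]]'
python3 -m crank '[[[0,0,0],[0,0,0],0],[[0,0,0],[0,0,-0.0004],0],[[0,0,0],[0,0,-0.0008],0],[[0,0,0],[0,0,-0.0012],0],[[0,0,0],[0,0,-0.0016],0]]'
python3 -m crank '[[[0,0,0],[0,0,-0.0004],0],[[0,0,0],[0,0,-0.0008],0],[[0,0,0],[0,0,-0.0012],0],[[0,0,0],[0,0,-0.0016],0],[[0,0,0],[0,0,-0.002],0]]'
python3 -m crank '[[[0,0,0],[0,0,-0.0004],0],[[0,0,0],[0,0,-0.0008],0],[[0,0,0],[0,0,-0.0012],0],[[0,0,0],[0,0,-0.0016],0],[[0,0,0],[0,0,-0.002],0]]'
```

```text
time: 2.2
tcp_pos: [0.5448, -0.2232, 0.0474]
orientation: [-3.119, -0.369, 0.004]
contact_force: [-0.9, 0.7, -1.3]
grip_width: 0.0003
finger_force: 0.0
time: 2.7
tcp_pos: [0.5464, -0.2229, 0.0475]
orientation: [3.119, 0.371, 0.001]
contact_force: [0.9, -0.7, -0.2]
grip_width: 0.0004
finger_force: 0.0
time: 3.2
tcp_pos: [0.5461, -0.2227, 0.0449]
orientation: [-3.12, -0.371, 0.0]
contact_force: [0.5, 0.4, -0.3]
grip_width: 0.0007
finger_force: 0.0
time: 3.7
tcp_pos: [0.5461, -0.2228, 0.043]
orientation: [3.12, 0.371, -0.0]
contact_force: [-0.5, -0.7, 0.1]
grip_width: -0.0
finger_force: 0.0
```

```bash
for i in 1 2; do :; done; python3 -m crank '[[[0,0,0],[0,-0.0003,-0.0004],0],[[0,0,0],[-0.0004,-0.0006,-0.0008],0],[[0,0,0],[-0.0004,-0.0006,-0.0012],0],[[0,0,0],[-0.0004,-0.0006,-0.0016],0],[[0,0,0],[-0.0004,-0.0006,-0.002],0]]'
python3 -m crank '[[[0,0,0],[0,0,-0.0003],0],[[0,0,0],[0,0,-0.0006],0],[[0,0,0],[0,0,-0.0009],0],[[0,0,0],[0,0,-0.0012],0],[[0,0,0],[0,0,-0.0015],0]]'
python3 -m crank '[[[0,0,0],[0,0,-0.0003],0],[[0,0,0],[0,0,-0.0006],0],[[0,0,0],[0,0,-0.0009],0],[[0,0,0],[0,0,-0.0012],0],[[0,0,0],[0,0,-0.0012],0]]'
```

```text
time: 4.2
tcp_pos: [0.5458, -0.2234, 0.041]
orientation: [3.12, 0.371, -0.0]
contact_force: [-0.4, -1.0, 1.0]
grip_width: 0.0004
finger_force: 0.0
time: 4.7
tcp_pos: [0.5458, -0.2234, 0.0395]
orientation: [3.12, 0.371, -0.0]
contact_force: [-0.9, 0.1, -0.5]
grip_width: 0.0005
finger_force: 0.0
time: 5.2
tcp_pos: [0.5458, -0.2234, 0.0383]
orientation: [3.12, 0.37, -0.0]
contact_force: [-0.3, 0.5, -0.2]
grip_width: 0.0005
finger_force: 0.0
```

```bash
python3 -m crank '[[[0,0,0],[0,0,-0.0003],0],[[0,0,0],[0,0,-0.0006],0],[[0,0,0],[0,0,-0.0009],0],[[0,0,0],[0,0,-0.001],0],[[0,0,0],[0,0,-0.001],0]]'
```

```text
time: 5.7
tcp_pos: [0.5458, -0.2234, 0.0373]
orientation: [-3.12, -0.371, 0.0]
contact_force: [0.9, 0.7, -0.8]
grip_width: 0.0003
finger_force: 0.0
```

```bash
python3 -m crank '[[[0,0,0],[0,0,-0.0003],0],[[0,0,0],[0,0,-0.0006],0],[[0,0,0],[0,0,-0.0009],0],[[0,0,0],[0,0,-0.001],0],[[0,0,0],[0,0,-0.001],0]]'
```

```text
time: 6.2
tcp_pos: [0.5457, -0.2234, 0.0363]
orientation: [-3.12, -0.371, 0.0]
contact_force: [-0.4, 0.7, -0.4]
grip_width: 0.0004
finger_force: 0.0
```

```bash
python3 -m crank '[[[0,0,0],[0,0,-0.0003],0],[[0,0,0],[0,0,-0.0006],0],[[0,0,0],[0,0,-0.0008],0],[[0,0,0],[0,0,-0.0008],0],[[0,0,0],[0,0,-0.0008],0]]'
```

```text
time: 6.7
tcp_pos: [0.5458, -0.2234, 0.0355]
orientation: [3.12, 0.371, -0.0]
contact_force: [-0.2, -0.1, 0.5]
grip_width: 0.0006
finger_force: 0.0
```

```bash
python3 -m crank '[[[0,0,0],[0,0,-0.0003],0],[[0,0,0],[0,0,-0.0006],0],[[0,0,0],[0,0,-0.0008],0],[[0,0,0],[0,0,-0.0008],0],[[0,0,0],[0,0,-0.0008],0]]'
```

```text
time: 7.2
tcp_pos: [0.5458, -0.2234, 0.0349]
orientation: [3.12, 0.371, 0.0]
contact_force: [-0.4, -0.7, 2.1]
grip_width: 0.0005
finger_force: 1.4
```

```bash
python3 -m crank '[[[0,0,0],[0,0,-0.0001],0],[[0,0,0],[0,0,-0.0002],0],[[0,0,0],[0,0,-0.0003],0],[[0,0,0],[0,0,-0.0003],0],[[0,0,0],[0,0,-0.0003],0]]'
```

```text
time: 7.7
tcp_pos: [0.546, -0.2234, 0.0348]
orientation: [3.119, 0.371, 0.001]
contact_force: [-1.0, 0.4, 5.3]
grip_width: 0.0004
finger_force: 2.9
```

```bash
python3 -m crank '[[[0,0,0],[0,0,-0.0001],0],[[0,0,0],[0,0,-0.0002],0],[[0,0,0],[-0.001,-0.00024,-0.0002],0],[[0,0,0],[-0.002,-0.00048,-0.0002],0],[[0,0,0],[-0.003,-0.0007,-0.0002],0]]'
```

```text
time: 8.2
tcp_pos: [0.5439, -0.2241, 0.0348]
orientation: [3.119, 0.371, 0.004]
contact_force: [1.2, 1.3, 5.5]
grip_width: 0.0007
finger_force: 2.7
```

```bash
python3 -m crank '[[[0,0,0],[-0.001,-0.00024,0],0],[[0,0,0],[-0.002,-0.00048,0],0],[[0,0,0],[-0.003,-0.0007,0],0],[[0,0,0],[-0.004,-0.00095,0],0],[[0,0,0],[-0.005,-0.0012,0],0]]'
```

```text
time: 8.7
tcp_pos: [0.5389, -0.2255, 0.0348]
orientation: [3.119, 0.371, 0.004]
contact_force: [1.2, 0.9, 5.6]
grip_width: 0.0006
finger_force: 2.7
```

```bash
python3 -m crank '[[[0,0,0],[-0.0015,-0.00035,0],0],[[0,0,0],[-0.003,-0.0007,-0.0001],0],[[0,0,0],[-0.005,-0.0012,-0.0001],0],[[0,0,0],[-0.0065,-0.0015,-0.0001],0],[[0,0,0],[-0.008,-0.0019,-0.0001],0]]'
python3 - <<'E'
from h import *
c=r.get_calibration('wrist');print(pose()[0]);im=snap('wrist','w2');print(proj('wrist',[.5455,-.2237,.035],c))
cv2.imwrite('pics/w2c.png',cv2.resize(im[140:320,200:440],None,fx=2.5,fy=2.5))
E
```

```text
time: 9.2
tcp_pos: [0.5311, -0.2274, 0.0348]
orientation: [3.119, 0.371, 0.004]
contact_force: [2.1, -0.2, 6.0]
grip_width: 0.0005
finger_force: 2.9
[ 0.53105355 -0.22740361  0.03481637]
[319.12626765 266.8049796 ]
```

View pics/w2c.png

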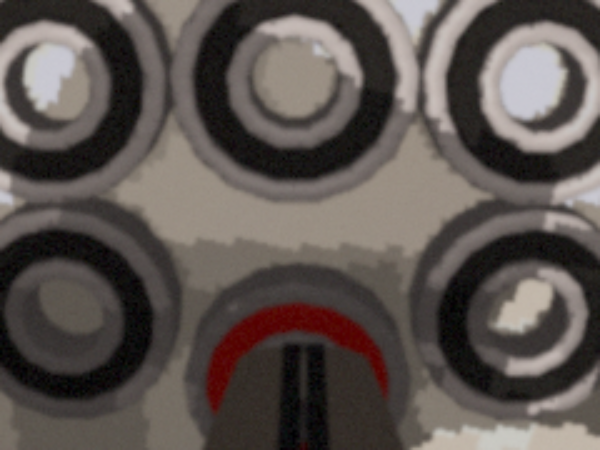

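The red bearing follows the fingers, with a gap opening at (300,230) in the crop, and the black ones are unmoved.

```bash
python3 -m crank '[[[0,0,0],[-0.002,-0.0005,0],0],[[0,0,0],[-0.005,-0.0012,0],0],[[0,0,0],[-0.008,-0.0019,0],0],[[0,0,0],[-0.011,-0.0026,0],0],[[0,0,0],[-0.014,-0.0033,0],0]]'
```

```text
time: 9.75
tcp_pos: [0.517, -0.2308, 0.0348]
orientation: [3.118, 0.371, 0.004]
contact_force: [2.1, -0.1, 5.9]
grip_width: 0.0009
finger_force: 2.9
```

```bash
python3 -m crank '[[[0,0,0],[-0.003,-0.0007,0],0],[[0,0,0],[-0.006,-0.0014,0],0],[[0,0,0],[-0.009,-0.0021,0],0],[[0,0,0],[-0.012,-0.0028,0],0],[[0,0,0],[-0.015,-0.0036,0],0]]'
```

```text
time: 10.25
tcp_pos: [0.502, -0.2344, 0.0348]
orientation: [3.118, 0.371, 0.004]
contact_force: [2.1, 0.1, 5.7]
grip_width: 0.0006
finger_force: 3.0
```

```bash
python3 -m crank '[[[0,0,0],[-0.003,-0.0007,0],0],[[0,0,0],[-0.006,-0.0014,0],0],[[0,0,0],[-0.009,-0.0021,0],0],[[0,0,0],[-0.012,-0.0028,0],0],[[0,0,0],[-0.015,-0.0036,0],0]]'
```

```text
time: 10.75
tcp_pos: [0.4871, -0.238, 0.0348]
orientation: [3.118, 0.371, 0.004]
contact_force: [1.6, 1.3, 6.4]
grip_width: 0.0001
finger_force: 3.0
```

```bash
python3 -m crank '[[[0,0,0],[-0.003,-0.0007,0],0],[[0,0,0],[-0.006,-0.0014,0],0],[[0,0,0],[-0.009,-0.0021,0],0],[[0,0,0],[-0.012,-0.0028,0],0],[[0,0,0],[-0.015,-0.0036,0],0]]'
```

```text
time: 11.25
tcp_pos: [0.4721, -0.2416, 0.0348]
orientation: [3.118, 0.371, 0.004]
contact_force: [1.9, -0.0, 6.5]
grip_width: 0.0004
finger_force: 3.1
```

```bash
python3 -m crank '[[[0,0,0],[-0.003,-0.0007,0],0],[[0,0,0],[-0.006,-0.0014,0],0],[[0,0,0],[-0.008,-0.0019,0],0],[[0,0,0],[-0.008,-0.0019,0],0],[[0,0,0],[-0.008,-0.0019,0],0]]'
python3 -m crank '[[[0,0,0],[0,0,0.001],0],[[0,0,0],[0,0,0.004],0],[[0,0,0],[0,0,0.015],0],[[0,0,0],[0,0,0.04],0],[[0,0,0],[0,0,0.07],50]]'
python3 -m crank '[[[0,0,0],[0,0,0.02],100],[[0,0,0],[0,0,0.03],100],[[0,0,0],[0,0,0.03],100],[[0,0,0],[0,0,0.03],100],[[0,0,0],[0,0,0.03],100]]'
cat > m.py <<'E'
from h import *
def redw(name,z):
    c=r.get_calibration('wrist');im=snap('wrist',name);h=cv2.cvtColor(im,cv2.COLOR_BGR2HSV)
    m=(((h[...,0]<8)|(h[...,0]>172))&(h[...,1]>120)&(h[...,2]>50)).astype(np.uint8)
    n,l,st,ce=cv2.connectedComponentsWithStats(m)
    P=proj('wrist',[.464,-.243,.035],c)
    cs=[i for i in range(1,n) if st[i,4]>150]; i=min(cs,key=lambda i:np.hypot(*(ce[i]-P)))
    y,x=np.nonzero(l==i);e=cv2.fitEllipse(cv2.convexHull(np.c_[x,y].astype(np.float32)))
    print('px',e,P,'pos',atz('wrist',*e[0],z,c),'tcp',pose()[0])
E
python3 -c "
from m import *
redw('w3',.0348)
p,R=pose();print(R[:,1],R[:,2])"
```

```text
time: 11.75
tcp_pos: [0.4637, -0.2437, 0.0348]
orientation: [3.118, 0.37, 0.003]
contact_force: [0.5, 0.1, 7.4]
grip_width: 0.0003
finger_force: 3.7
time: 12.25
tcp_pos: [0.4617, -0.2427, 0.1044]
orientation: [-3.118, -0.371, 0.004]
contact_force: [0.4, -0.1, 0.6]
grip_width: 0.0065
finger_force: 0.0
time: 12.75
tcp_pos: [0.4619, -0.2428, 0.1329]
orientation: [-3.118, -0.371, 0.003]
contact_force: [0.1, 0.3, -0.4]
grip_width: 0.0466
finger_force: 0.0
px ((321.0930480957031, 235.537353515625), (47.02338409423828, 49.225311279296875), 90.9395751953125) [321.14258803 234.33377241] pos [ 0.4630096  -0.24320013  0.0348    ] tcp [ 0.46200807 -0.24280082  0.13290836]
[ 0.23441268 -0.97213601 -0.00150431] [-0.00211063  0.00103849 -0.99999723]
```

View pics/w3.png

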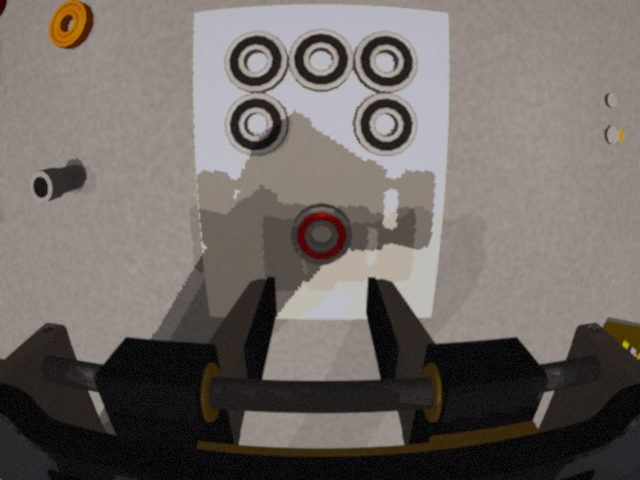

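The red bearing sits alone at (321,235), about 60 mm clear of the blacks, which are still in their grid at the top of the view. Descending with open fingers.

```bash
python3 -m crank '[[[0,0,0],[0.001,-0.0004,-0.015],100],[[0,0,0],[0.001,-0.0004,-0.04],100],[[0,0,0],[0.001,-0.0004,-0.065],100],[[0,0,0],[0.001,-0.0004,-0.085],100],[[0,0,0],[0.001,-0.0004,-0.098],100]]'
python3 -m crank '[[[0,0,0],[0,0,-0.003],100],[[0,0,0],[0,0,-0.006],100],[[0,0,0],[0,0,-0.009],100],[[0,0,0],[0,0,-0.011],100],[[0,0,0],[0,0,-0.011],100]]'
```

```text
time: 13.3
tcp_pos: [0.4625, -0.2429, 0.0338]
orientation: [-3.118, -0.371, 0.005]
contact_force: [-0.4, -0.3, 0.2]
grip_width: 0.0902
finger_force: 0.0
time: 13.8
tcp_pos: [0.464, -0.2437, 0.0254]
orientation: [3.119, 0.371, 0.001]
contact_force: [-0.1, 0.3, -0.5]
grip_width: 0.0921
finger_force: 0.0
```

```bash
python3 -m crank '[[[0,0,0],[-0.0008,0.0003,-0.0008],70],[[0,0,0],[-0.0008,0.0003,-0.0015],60],[[0,0,0],[-0.0008,0.0003,-0.0015],54],[[0,0,0],[-0.0008,0.0003,-0.0015],50],[[0,0,0],[-0.0008,0.0003,-0.0015],44]]'
python3 -m crank '[[[0,0,0],[0,0,0],30],[[0,0,0],[0,0,0],20],[[0,0,0],[0,0,0],0],[[0,0,0],[0,0,0],0],[[0,0,0],[0,0,0],0]]'
```

```text
time: 14.3
tcp_pos: [0.463, -0.2433, 0.0236]
orientation: [3.12, 0.371, 0.0]
contact_force: [-0.2, -1.0, -0.2]
grip_width: 0.0542
finger_force: 0.0
time: 14.8
tcp_pos: [0.463, -0.2433, 0.0236]
orientation: [3.12, 0.371, -0.0]
contact_force: [0.6, 0.4, 0.1]
grip_width: 0.0464
finger_force: 30.0
```

```bash
python3 -m crank '[[[0,0,0],[0,0,0.005],0],[[0,0,0],[0,0,0.02],0],[[0,0,0],[0,0,0.05],0],[[0,0,0],[0,0,0.09],0],[[0,0,0],[0,0,0.13],0]]'
python3 -m crank '[[[0,0,0],[0,0,0.04],0],[[0,0,0],[0,0,0.08],0],[[0,0,0],[0,0.015,0.1],0],[[0,0,0],[0.003,0.045,0.106],0],[[0,0,0],[0.009,0.08,0.106],0]]'
python3 -m crank '[[[0,0,0],[0.005,0.035,0],0],[[0,0,0],[0.01,0.07,0],0],[[0,0,0],[0.015,0.11,0],0],[[0,0,0],[0.02,0.15,0],0],[[0,0,0],[0.025,0.19,0],0]]'
python3 -m crank '[[[0,0,0],[0.006,0.04,0],0],[[0,0,0],[0.011,0.08,0],0],[[0,0,0],[0.017,0.12,0],0],[[0,0,0],[0.025,0.155,0],0],[[0,0,0],[0.029,0.179,0],0]]'
python3 -m crank '[[[0,0,0],[0,0,0],0],[[0,0,0],[0,0,0],0],[[0,0,0],[0,0,0],0],[[0,0,0],[0,0,0],0],[[0,0,0],[0,0,0],0]]'
python3 - <<'E'
from h import *
p,R=pose();print(p,R[:,1:]);c=r.get_calibration('wrist');im=snap('wrist','w4');print(proj('wrist',[.526,.2055,.201],c),proj('wrist',p-[0,0,.003],c),proj('wrist',p+[0,0,.011],c))
print(proj('top',[.526,.2055,.201]))
t=snap('top','t4');s=snap('side','s4')
f=lambda a:cv2.resize(a,(380,285))
cv2.imwrite('pics/m4.png',np.hstack([cv2.resize(im[150:350,220:420],(400,400)),cv2.resize(s[240:440,240:440],(400,400))]))
E
```

```text
time: 15.3
tcp_pos: [0.4623, -0.2429, 0.1547]
orientation: [-3.119, -0.371, 0.002]
contact_force: [1.2, 0.2, -1.3]
grip_width: 0.0467
finger_force: 30.0
time: 15.8
tcp_pos: [0.472, -0.1636, 0.2613]
orientation: [3.118, 0.366, 0.004]
contact_force: [0.4, 0.1, -1.6]
grip_width: 0.0462
finger_force: 30.0
time: 16.3
tcp_pos: [0.4965, 0.0282, 0.2598]
orientation: [3.119, 0.37, -0.0]
contact_force: [0.3, 0.6, -1.3]
grip_width: 0.0462
finger_force: 30.0
time: 16.8
tcp_pos: [0.5255, 0.2086, 0.2596]
orientation: [-3.118, -0.375, 0.0]
contact_force: [-0.2, -0.1, -1.6]
grip_width: 0.0464
finger_force: 30.0
time: 17.3
tcp_pos: [0.5261, 0.2046, 0.2597]
orientation: [3.119, 0.368, 0.0]
contact_force: [-0.7, -0.7, -0.9]
grip_width: 0.0463
finger_force: 30.0
[0.52610616 0.2046     0.25970996] [[ 2.32654955e-01  1.62708130e-04]
 [-9.72559208e-01 -4.84278165e-04]
 [ 5.08844107e-04 -9.99999870e-01]]
[318.50058131 254.5627867 ] [319.66757024 291.40145693] [319.59834523 303.88918523]
[172.96476146 269.24684085]
```

View pics/m4.png

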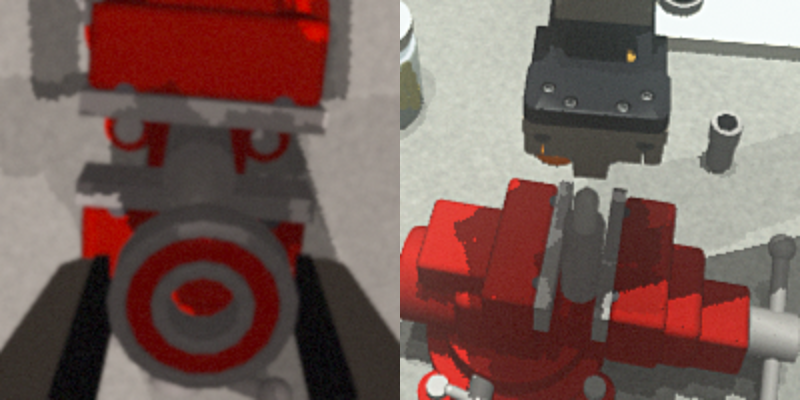

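The left crop shows the bearing held flat, centred at about (322.5,301.5) in wrist pixels, with the stub hidden behind it. The side crop shows the gripper above the stub. I'll back off 40 mm and go down so tip and bearing appear at the same depth.

```bash
python3 -m crank '[[[0,0,0],[-0.01,-0.0025,0],0],[[0,0,0],[-0.025,-0.006,0],0],[[0,0,0],[-0.039,-0.0093,0],0],[[0,0,0],[-0.039,-0.0093,-0.02],0],[[0,0,0],[-0.039,-0.0093,-0.045],0]]'
python3 -m crank '[[[0,0,0],[0,0,0],0],[[0,0,0],[0,0,0],0],[[0,0,0],[0,0,0],0],[[0,0,0],[0,0,0],0],[[0,0,0],[0,0,0],0]]'
python3 - <<'E'
from h import *
p,R=pose();print(p);c=r.get_calibration('wrist');im=snap('wrist','w5');print(proj('wrist',[.526,.2055,.201],c),proj('wrist',p+[0,0,.0112],c))
h=cv2.cvtColor(im,cv2.COLOR_BGR2HSV);m=(((h[...,0]<8)|(h[...,0]>172))&(h[...,1]>120)&(h[...,2]>40)).astype(np.uint8)
n,l,st,ce=cv2.connectedComponentsWithStats(m);P=proj('wrist',p+[0,0,.0112],c)
for i in range(1,n):
    if st[i,4]>300 and np.hypot(*(ce[i]-P))<30:
        y,x=np.nonzero(l==i);print(st[i],cv2.fitEllipse(cv2.convexHull(np.c_[x,y].astype(np.float32))))
cv2.imwrite('pics/m5.png',cv2.resize(im[190:340,230:430],(800,600),interpolation=cv2.INTER_CUBIC))
E
```

```text
time: 17.95
tcp_pos: [0.4869, 0.1965, 0.2155]
orientation: [-3.12, -0.371, -0.005]
contact_force: [-0.0, 0.1, -1.0]
grip_width: 0.0463
finger_force: 30.0
time: 18.45
tcp_pos: [0.4874, 0.1967, 0.2154]
orientation: [-3.119, -0.371, -0.002]
contact_force: [-0.3, -0.4, -2.2]
grip_width: 0.0464
finger_force: 30.0
[0.48737888 0.19666787 0.21541666]
[320.5133123 211.0971087] [319.54629023 304.05667484]
[ 283  268   77   69 2259] ((320.87353515625, 302.41119384765625), (68.36314392089844, 77.05122375488281), 89.53813934326172)
[306 289  31  19 440] ((320.9049987792969, 298.16693115234375), (18.47106170654297, 29.74509620666504), 89.52481842041016)
```

View pics/m5.png

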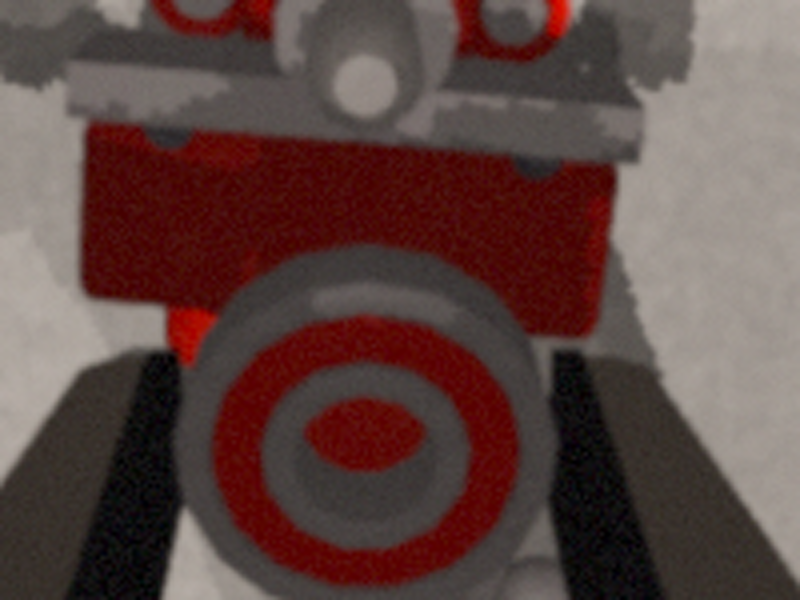

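The stub tip disk is at wrist pixel (320.6,211.1) and the bearing centre at (320.9,302.4), held level.

```bash
python3 - <<'E'
from h import *
p,R=pose();c=r.get_calibration('wrist')
b=atz('wrist',320.87,302.41,p[2]+.0112,c);t=atz('wrist',320.6,211.1,.201,c);print(p,b,t,t-b,'tip z +-2mm',atz('wrist',320.6,211.1,.203,c)-b)
W=np.array(c['world_to_cam']);print(-W[:3,:3].T@W[:3,3])
E
```

```text
[0.48726962 0.19657236 0.21521384] [0.48828788 0.19619605 0.22641384] [0.52594631 0.20540293 0.201     ] [ 0.03765843  0.00920688 -0.02541384] tip z +-2mm [ 0.03811073  0.00931433 -0.02341384]
[0.56769083 0.21531969 0.38558961]
```

```bash
python3 -m crank '[[[0,0,0],[0.008,0.002,0],0],[[0,0,0],[0.02,0.005,0],0],[[0,0,0],[0.032,0.0078,0],0],[[0,0,0],[0.0377,0.0092,0],0],[[0,0,0],[0.0377,0.0092,0],0]]'
python3 -m crank '[[[0,0,0],[0,0,0],0],[[0,0,0],[0,0,-0.002],0],[[0,0,0],[0,0,-0.005],0],[[0,0,0],[0,0,-0.008],0],[[0,0,0],[0,0,-0.01],0]]'
python3 - <<'E'
from h import *
p,R=pose();print(p);c=r.get_calibration('wrist');im=snap('wrist','w6')
cv2.imwrite('pics/m6.png',cv2.resize(im[220:370,220:420],(800,600),interpolation=cv2.INTER_CUBIC))
E
```

```text
time: 19.0
tcp_pos: [0.5256, 0.2059, 0.2141]
orientation: [-3.119, -0.37, 0.001]
contact_force: [-0.2, -0.5, -1.6]
grip_width: 0.0463
finger_force: 30.0
time: 19.5
tcp_pos: [0.5244, 0.2055, 0.2042]
orientation: [3.119, 0.371, -0.001]
contact_force: [-0.6, 0.1, -1.5]
grip_width: 0.0465
finger_force: 30.0
[0.52439421 0.20550697 0.20423972]
```

View pics/m6.png

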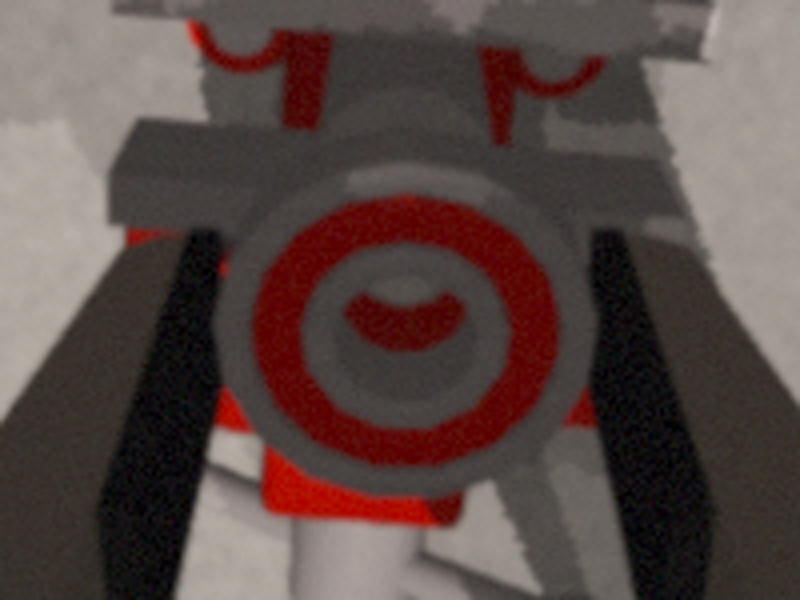

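Through the bore the tip's near edge shows at about (404,303) in the crop, centred laterally and needing some 0.7 mm more in +x.

```bash
python3 -m crank '[[[0,0,0],[0.0007,0.0002,0],0],[[0,0,0],[0.0007,0.0002,-0.0005],0],[[0,0,0],[0.0007,0.0002,-0.001],0],[[0,0,0],[0.0007,0.0002,-0.0015],0],[[0,0,0],[0.0007,0.0002,-0.002],0]]'
```

```text
time: 20.05
tcp_pos: [0.5254, 0.2059, 0.2026]
orientation: [-3.12, -0.371, -0.0]
contact_force: [0.7, -0.4, -2.4]
grip_width: 0.0463
finger_force: 30.0
```

```bash
python3 -m crank '[[[0,0,0],[0,0,-0.0005],0],[[0,0,0],[0,0,-0.001],0],[[0,0,0],[0,0,-0.0015],0],[[0,0,0],[0,0,-0.002],0],[[0,0,0],[0,0,-0.002],0]]'
```

```text
time: 20.55
tcp_pos: [0.5253, 0.2058, 0.2005]
orientation: [3.12, 0.371, -0.0]
contact_force: [0.3, -1.1, -1.9]
grip_width: 0.0463
finger_force: 30.0
```

```bash
python3 -m crank '[[[0,0,0],[0,0,-0.0005],0],[[0,0,0],[0,0,-0.001],0],[[0,0,0],[0,0,-0.0015],0],[[0,0,0],[0,0,-0.002],0],[[0,0,0],[0,0,-0.002],0]]'
```

```text
time: 21.05
tcp_pos: [0.5254, 0.2058, 0.1985]
orientation: [3.12, 0.371, -0.0]
contact_force: [0.4, 0.1, -1.9]
grip_width: 0.0464
finger_force: 30.0
```

```bash
python3 -m crank '[[[0,0,0],[0,0,-0.0004],0],[[0,0,0],[0,0,-0.0008],0],[[0,0,0],[0,0,-0.0012],0],[[0,0,0],[0,0,-0.0014],0],[[0,0,0],[0,0,-0.0014],0]]'
```

```text
time: 21.55
tcp_pos: [0.5257, 0.2059, 0.1974]
orientation: [-3.12, -0.371, -0.001]
contact_force: [1.6, -0.6, -0.9]
grip_width: 0.0467
finger_force: 30.0
```

```bash
python3 -m crank '[[[0,0,0],[0,0,-0.0004],0],[[0,0,0],[0,0,-0.0008],0],[[0,0,0],[0,0,-0.0012],0],[[0,0,0],[0,0,-0.0014],0],[[0,0,0],[0,0,-0.0014],0]]'
```

```text
time: 22.05
tcp_pos: [0.5259, 0.2059, 0.196]
orientation: [-3.119, -0.37, -0.002]
contact_force: [3.4, 0.6, -1.2]
grip_width: 0.0463
finger_force: 30.0
```

```bash
python3 -m crank '[[[0,0,0],[0,0,-0.0004],0],[[0,0,0],[0,0,-0.0008],0],[[0,0,0],[0,0,-0.0012],0],[[0,0,0],[0,0,-0.0014],0],[[0,0,0],[0,0,-0.0014],0]]'
```

```text
time: 22.55
tcp_pos: [0.526, 0.206, 0.1946]
orientation: [-3.119, -0.37, -0.002]
contact_force: [5.2, 0.2, 0.0]
grip_width: 0.0462
finger_force: 30.0
```

The cone pushed the tool about 0.6 mm in +x; follow it.

```bash
python3 -m crank '[[[0,0,0],[0.0003,0,0],0],[[0,0,0],[0.0006,0,0],0],[[0,0,0],[0.001,0.0001,0],0],[[0,0,0],[0.001,0.0001,-0.0005],0],[[0,0,0],[0.001,0.0001,-0.001],0]]'
```

```text
time: 23.05
tcp_pos: [0.5261, 0.2059, 0.1932]
orientation: [3.12, 0.371, -0.001]
contact_force: [3.5, 0.7, -0.6]
grip_width: 0.0465
finger_force: 30.0
```

```bash
python3 -m crank '[[[0,0,0],[0,0,-0.0006],0],[[0,0,0],[0,0,-0.0012],0],[[0,0,0],[0,0,-0.0018],0],[[0,0,0],[0,0,-0.0024],0],[[0,0,0],[0,0,-0.003],0]]'
```

```text
time: 23.55
tcp_pos: [0.5262, 0.2059, 0.1903]
orientation: [3.12, 0.371, -0.001]
contact_force: [3.0, 0.7, -0.2]
grip_width: 0.0462
finger_force: 30.0
```

```bash
python3 -m crank '[[[0,0,0],[0.0004,0,-0.0008],0],[[0,0,0],[0.0008,0,-0.0016],0],[[0,0,0],[0.0008,0,-0.0026],0],[[0,0,0],[0.0008,0,-0.0036],0],[[0,0,0],[0.0008,0,-0.0046],0]]'
```

```text
time: 24.05
tcp_pos: [0.5266, 0.2057, 0.1854]
orientation: [3.119, 0.371, -0.002]
contact_force: [-0.2, 0.6, -0.9]
grip_width: 0.0462
finger_force: 30.0
```

```bash
python3 -m crank '[[[0,0,0],[0,0,-0.001],0],[[0,0,0],[0,0,-0.002],0],[[0,0,0],[0,0,-0.003],0],[[0,0,0],[0,0,-0.004],0],[[0,0,0],[0,0,-0.005],0]]'
```

```text
time: 24.55
tcp_pos: [0.5271, 0.2058, 0.1807]
orientation: [3.119, 0.371, -0.0]
contact_force: [-0.6, 0.4, -0.7]
grip_width: 0.0463
finger_force: 30.0
```

```bash
python3 -m crank '[[[0,0,0],[0,0,-0.001],0],[[0,0,0],[0,0,-0.002],0],[[0,0,0],[0,0,-0.003],0],[[0,0,0],[0,0,-0.004],0],[[0,0,0],[0,0,-0.005],0]]'
```

```text
time: 25.05
tcp_pos: [0.5272, 0.2059, 0.1757]
orientation: [3.12, 0.371, 0.0]
contact_force: [0.2, 0.3, -1.8]
grip_width: 0.0462
finger_force: 30.0
```

```bash
python3 -m crank '[[[0,0,0],[0,0,-0.0008],0],[[0,0,0],[0,0,-0.0016],0],[[0,0,0],[0,0,-0.0024],0],[[0,0,0],[0,0,-0.0032],0],[[0,0,0],[0,0,-0.004],0]]'
```

```text
time: 25.55
tcp_pos: [0.5272, 0.2059, 0.1717]
orientation: [3.12, 0.371, -0.0]
contact_force: [-0.9, -1.3, -1.2]
grip_width: 0.046
finger_force: 30.0
```

```bash
python3 -m crank '[[[0,0,0],[0,0,-0.0004],0],[[0,0,0],[0,0,-0.0008],0],[[0,0,0],[0,0,-0.0012],0],[[0,0,0],[0,0,-0.0016],0],[[0,0,0],[0,0,-0.002],0]]'
```

```text
time: 26.05
tcp_pos: [0.5272, 0.2059, 0.1698]
orientation: [3.12, 0.371, 0.0]
contact_force: [0.5, -0.5, -1.8]
grip_width: 0.0464
finger_force: 30.0
```

```bash
python3 -m crank '[[[0,0,0],[0,0,-0.0003],0],[[0,0,0],[0,0,-0.0006],0],[[0,0,0],[0,0,-0.0009],0],[[0,0,0],[0,0,-0.0012],0],[[0,0,0],[0,0,-0.0012],0]]'
```

```text
time: 26.55
tcp_pos: [0.5272, 0.2059, 0.1686]
orientation: [3.12, 0.371, -0.0]
contact_force: [0.1, -0.3, -0.3]
grip_width: 0.0463
finger_force: 30.0
```

```bash
python3 -m crank '[[[0,0,0],[0,0,-0.0003],0],[[0,0,0],[0,0,-0.0006],0],[[0,0,0],[0,0,-0.0008],0],[[0,0,0],[0,0,-0.0008],0],[[0,0,0],[0,0,-0.0008],0]]'
```

```text
time: 27.05
tcp_pos: [0.5272, 0.206, 0.1682]
orientation: [3.12, 0.371, 0.001]
contact_force: [-1.9, -1.2, 3.7]
grip_width: 0.0461
finger_force: 30.0
```

```bash
python3 -m crank '[[[0,0,0],[0,0,-0.0002],0],[[0,0,0],[0,0,-0.0004],0],[[0,0,0],[0,0,-0.0006],0],[[0,0,0],[0,0,-0.0006],0],[[0,0,0],[0,0,-0.0006],0]]'
```

```text
time: 27.55
tcp_pos: [0.5273, 0.206, 0.1681]
orientation: [3.119, 0.371, 0.001]
contact_force: [-3.0, -1.3, 8.2]
grip_width: 0.0462
finger_force: 30.0
```

Seated on the shoulder at the expected height with 8 N. Release, retreat upward, and check.

```bash
python3 -m crank '[[[0,0,0],[0,0,0.0004],45],[[0,0,0],[0,0,0.0008],55],[[0,0,0],[0,0,0.0008],70],[[0,0,0],[0,0,0.0008],85],[[0,0,0],[0,0,0.0008],100]]'
python3 -m crank '[[[0,0,0],[0,0,0],100],[[0,0,0],[0,0,0],100],[[0,0,0],[0,0,0.003],100],[[0,0,0],[0,0,0.015],100],[[0,0,0],[0,0,0.035],100]]'
python3 -m crank '[[[0,0,0],[0,0,0.03],100],[[0,0,0],[0,0,0.06],100],[[0,0,0],[0,0,0.08],100],[[0,0,0],[0,0,0.08],100],[[0,0,0],[0,0,0.08],100]]'
python3 - <<'E'
from h import *
im=snap('wrist','w9');s=snap('side','s9')
cv2.imwrite('pics/m9.png',np.hstack([cv2.resize(im[150:300,220:420],(400,300)),cv2.resize(s[290:440,240:440],(400,300))]))
E
```

```text
time: 28.05
tcp_pos: [0.5271, 0.2059, 0.1677]
orientation: [3.12, 0.371, -0.0]
contact_force: [-0.1, -0.1, 0.4]
grip_width: 0.0724
finger_force: 0.0
time: 28.55
tcp_pos: [0.5265, 0.2056, 0.2031]
orientation: [3.119, 0.371, -0.003]
contact_force: [0.6, 0.5, 0.0]
grip_width: 0.092
finger_force: 0.0
time: 29.05
tcp_pos: [0.5272, 0.2059, 0.2835]
orientation: [3.12, 0.371, 0.002]
contact_force: [-0.8, 0.2, -0.7]
grip_width: 0.0918
finger_force: 0.0
```

View pics/m9.png

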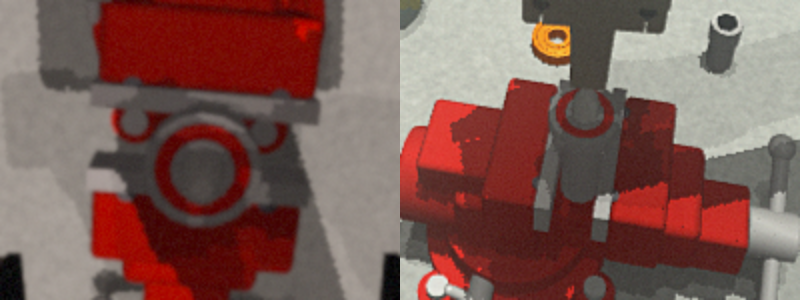

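Both crops show the red bearing flat around the stub (left crop (203,170), right crop (585,112)) and the gripper clear of it.

```bash
python3 -c "
from bench import r
print(r.job_done())"
```

```text
the job is handed in; nothing more can be done
None
```

The red bearing was slid about 85 mm clear of the black ones, which stayed in their grid in the pictures, then picked up and set on the shaft shoulder with about 8 N and released; the job was handed in at about 29 s, and no verdict was shown.

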